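# Stack the terminal spacers on the stud

## Task

Thread the three loose spacer rings from the orange tray onto the upright stud of the clamped terminal base, in order of size: the widest first, at the bottom, then the middle one, and the narrowest last, on top. Lower each ring down the stud, not letting it drop, until it sits flat on what is beneath it, and leave the terminal block, the screwdriver and the blue nut bin where they are.

Things in the scene. Friction and masses are not known exactly. Their poses are not given: they have to be found in the camera images.
- stud_seat (a point): foot of the steel stud, on its axis, level with the flat top (82 x 82 mm) of the white terminal base on which the first ring sits; 40 mm above the table. z is the stud's axis, up. The stud is 18 mm in diameter
- stud_tip (a point): top of the stud, on its axis, 60 mm above stud_seat; the stud's last 7 mm taper from 18 to 10 mm diameter
- fixture: dark steel clamp fixture that holds the terminal base, fixed to the table; 220 mm (its x) by 130 mm, no higher than 36 mm outside the white base, with a thumbscrew at each end reaching 138 mm from the middle along x. Origin at the centre of its underside, on the table, straight below the stud
- large_mid (a point): the widest spacer, white ceramic: a plain round ring, outside diameter 66 mm, height 24 mm, bore 24 mm right through, both faces alike. The point is at its centre, on the bore axis, half-way up (12 mm above its underside); z is the bore axis. It starts lying flat on the orange tray's floor
- medium_mid (a point): the middle spacer, brass: a plain round ring, outside diameter 54 mm, height 24 mm, bore 24 mm right through, both faces alike. The point is at its centre, on the bore axis, half-way up (12 mm above its underside); z is the bore axis. It starts lying flat on the orange tray's floor
- small_mid (a point): the narrowest spacer, dark steel: a plain round ring, outside diameter 42 mm, height 24 mm, bore 24 mm right through, both faces alike. The point is at its centre, on the bore axis, half-way up (12 mm above its underside); z is the bore axis. It starts lying flat on the orange tray's floor
- tray: orange shallow tray, fixed to the table, 280 mm (its x) by 290 mm (its y), floor 3 mm above the table, rim 10 mm high and 6 mm thick. Origin at the centre of its underside, on the table
- block_mid (a point): bystander: loose white terminal block, 50 x 110 mm and 38 mm high, long along its y. The point is its centre, 18 mm up
- driver_mid (a point): bystander: loose screwdriver with red handle, 190 mm long, lying along its x. The point is the tool's origin, under its middle
- nut_bin: bystander: loose open blue bin of nuts, 110 mm (its x) by 90 mm, 35 mm high. Origin at the centre of its underside
Things that resemble listed ones, but are neither listed nor needed, are in the scene too. Of the things shaped like the part that bears large_mid, the white one is meant.

How it is judged:
By the outcome, as a careful person would: the job done as asked, in the order asked, and still so for the second after the job is handed in, with the robot touching nothing.
It also fails if it takes over 69 s, if anything falls off the work surface, if the arm or the gripper's body presses on something with over 40 N, if the wrist force passes 120 N, or if a joint passes its speed limit or range.

## Robot

A 6-joint arm with a two-finger parallel gripper is mounted at the origin on the work surface. World frame = base frame: x ahead of the robot, y to its left, z up, the work surface at z = 0. Lengths are in mm, angles in rad, forces in N, time in s.
With the tool pointing down it reaches from about 350 to 875 mm from the base axis. Payload 4.2 kg.
Tool frame: the origin (TCP) lies on the mounting face of the last link; the fingertips stand 173 mm ahead of it and the grasp point (between the pads) lies 155 mm ahead of it; z points along the fingers, y is the direction in which the jaws open and shut (so a half turn about z gives the same grasp; the last joint's range is limited). The gripper opens to 85 mm and grips with 20 to 120 N. Pads are 22 mm wide; open, the fingers measure 114 mm over their backs; the gripper's body (76 mm by 85 mm) begins 54 mm behind the grasp point. The pads swing forward as they close: fully open they stand 13 mm farther back than shut.
Start: joints at [1.59, 0.385, 0.008, 0, -1.194, -0.259], TCP at [148.411, 607.103, 404.712] pointing down, gripper open.
Joint ranges: [-3.14, 3.14], [-1.21, 2.06], [-1.07, 1.41], [-3.16, 2.05], [-2.99, -0.16], [-3.1, 3.1]. Speed limits (rad/s): [2.79, 2.79, 3.14, 3.14, 3.14, 3.14].

## Interface

Orientations are given as a unit quaternion [x, y, z, w].
In Python, from bench import arm gives the robot as it stands. The module is installed in compiled form; this text tells all that it offers.
- The arm moves only by the tool play_rows, never from a script. Its argument "moves" is a list of rows, each a list of 3 entries, a list of its own where there are three numbers: the shift along the world's x, y, z in units of 30 cm (1.0 is 30 cm), then the turn about the world's z in units of 30 degrees (1.0 is 30 degrees), then the gripper's target within -1 to 1 (shut at 1, half-way at 0, fully open at -1). In form: [[[x, y, z], turn, jaw], ...]. A call has 1 to 12 rows; each row is the pose to reach, as a shift and turn from the pose measured when the call began; what a row does not reach only later rows make up. A row lasts 1/8 s, in which the tool goes at most 62.5 mm and 10.7 degrees, less where a joint would pass 70% of its speed; a pose out of reach is approached as far as the arm can. A call with a number of a shift or a turn outside -1 to 1 is refused whole. A call with a gripper value outside its range is refused whole. The fingers move at their own pace and stop on an object; the grip force is fixed at half the most. Time passes only in rows, so rows that repeat a pose let the fingers close. It gives the time, the measured TCP pose, the force and the opening at its end, in the units of the state.
- arm.read_state(): the state, without advancing time (a new reading comes with each control period).
- arm.get_image(name): name is "side" or "top" or "wrist"; returns a dict with "pixels" (420x560x3 uint8, red, green, blue), "vfov" (degrees; the focal length in pixels is half the picture's height over the tangent of half this angle, whatever the lens; pixels are square), "cx", "cy" (the principal point, pixels), "xyz" and "rotation" of the camera in the world. Camera axes: x right, y up, looking along -z (the intrinsics and any distortion apply to the point x, -y, -z); pixel columns grow to the right and rows downward; lengths in mm; the calibration is good to about 2 mm. The wrist camera is an equidistant fisheye: a pixel r from the principal point sees the ray r / f radians off the axis. A picture is of the moment at which its call begins. There is no depth.
- arm.job_done(): hands the job in, once; it reports no verdict.
Trained networks look in a picture, given as the dict that the camera call returned (one of the last four; its "shot" number tells which), for a name from the list of things; names that differ only in an ending like _2 or _b are one class to them, and where a whole thing is asked for, a point or a joint stands for the part that bears it (a point fixed in the world has none). Each returns a list of dicts, best first, with "conf" (0 to 1); they miss things now and then, are a little off and sometimes report something else, mostly with a low value. They report only what shows in the picture. A call takes as long as a camera call. They do not tell look-alikes from the thing itself.
- arm.look_for(name, picture): "centre" ([x, y, z] in mm, in world coordinates, good to about 4 mm: the middle of the surface that is visible of it).
The state is a dict: "clock": time; "joints": joint angles; "joint_vel": joint speeds; "joint_efforts": joint torques, N m; "position": TCP position; "ee_rot": TCP orientation; "contact_force": force on the tool from outside, world axes, zero at the start; "wrist_torque": the same for the moment, N m; "gripper_width": finger opening in mm.
Only numpy, scipy, OpenCV 4.12 (cv2) and the standard library are available. Lean on these libraries where they do the work, as an engineer would, in place of code of your own. Each camera call takes 0.05 s, during which the arm holds its last target.

## Working session

There is one attempt and no reset: what is moved stays moved. The work goes in short steps, Python scripts to look and compute and a tool call to move; the robot and the scene stay as the last step left them, time stands still between calls to the robot, and variables do not carry over. Pictures are saved under pics/ and viewed, and the job is handed in when it is done.

Besides the shell and the picture viewer there is one more tool, called after "Request:" as name(argument=value, ...) on one line, values as JSON. play_rows: Moves the arm, as the interface text tells. Shifts and turns lie within -1 to 1; 1 stands for 30 cm of shift or 30 degrees of turn. Its arguments: {"type":"object","properties":{"moves":{"type":"array"}},"required":["moves"]}

```bash
mkdir -p pics
cat > h.py <<'E'
import numpy as np, cv2
from bench import arm
def save(im,name):
    cv2.imwrite('pics/'+name+'.png',cv2.cvtColor(im['pixels'],cv2.COLOR_RGB2BGR))
def ray(im,u,v):
    H=im['pixels'].shape[0]; f=H/2/np.tan(np.radians(im['vfov'])/2)
    return f
E
python3 - <<'E'
from h import *
s=arm.read_state();print(s)
for n in ['side','top','wrist']:
    im=arm.get_image(n); save(im,n+'0'); print(n,{k:v for k,v in im.items() if k!='pixels'})
    for t in ['large_mid','medium_mid','small_mid','fixture','stud_tip','tray','nut_bin','block_mid','driver_mid']:
        try: print(t,[(np.round(d['centre'],1).tolist(),round(d['conf'],2)) for d in arm.look_for(t,im)])
        except Exception as e: print(t,e)
E
```

```text
{'clock': 0.0, 'joints': array([ 1.58957675e+00,  3.85571461e-01,  6.61926336e-03, -5.02202550e-04,
       -1.19399944e+00, -2.58649374e-01]), 'joint_vel': array([-7.17264445e-04, -8.62485774e-05,  6.97991602e-04,  1.63954575e-03,
       -1.21830287e-03,  3.99708481e-04]), 'joint_efforts': array([ 3.44057644e-04, -3.92283154e+01,  1.88396269e+01,  4.18603912e+00,
       -4.68648796e-03,  4.55677224e-06]), 'position': array([148.3705072 , 606.92270743, 403.6091227 ]), 'ee_rot': array([ 9.92804785e-01, -1.19739060e-01, -8.21365231e-05,  1.09957496e-03]), 'contact_force': array([ 0.39102622, -0.389038  , -0.16506077]), 'wrist_torque': array([ 0.04281003, -0.01225277,  0.03406783]), 'gripper_width': 85.29473690077587}
side {'vfov': 57.34618955763313, 'cx': 281.04344678359314, 'cy': 204.8273431669425, 'xyz': array([ 292.74046055, -670.81556745,  796.70614603]), 'rotation': array([ 0.37119361, -0.06202931, -0.1642098 ,  0.91181292]), 'shot': 1}
large_mid [([283.3, -358.9, 26.7], 0.72), ([276.6, -218.6, 19.9], 0.64)]
medium_mid [([604.8, -219.8, 22.5], 0.58), ([526.2, 161.6, 29.8], 0.33)]
s
[... 763 characters left out ...]
-212.8, 27.1], 0.56)]
small_mid [([504.8, -124.7, 24.8], 0.44)]
fixture [([528.8, 183.1, 35.3], 0.72)]
stud_tip [([526.2, 182.2, 31.8], 0.7), ([463.8, -236.1, 26.0], 0.58)]
tray [([543.6, -202.0, -0.8], 0.64)]
nut_bin [([527.6, 185.2, 33.5], 0.69), ([536.7, 479.8, 17.2], 0.58)]
block_mid [([570.3, -449.7, 22.7], 0.65)]
driver_mid [([786.4, -119.4, 26.1], 0.73)]
wrist {'vfov': 65.70646984690485, 'cx': 278.73731354745894, 'cy': 210.34626584126113, 'xyz': array([228.34940603, 587.38981938, 373.32865756]), 'rotation': array([ 0.09986138, -0.12807756,  0.77622014, -0.60918482]), 'shot': 3}
large_mid []
medium_mid []
small_mid []
fixture []
stud_tip []
tray []
nut_bin []
block_mid []
driver_mid []
```

View pics/side0.png

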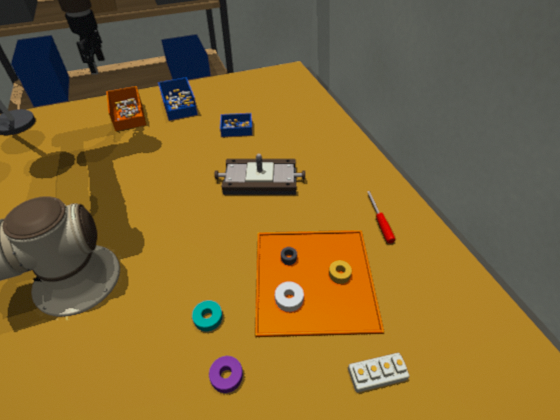

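View pics/top0.png

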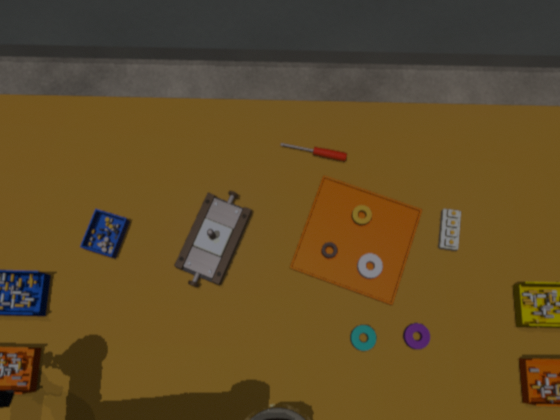

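View pics/wrist0.png

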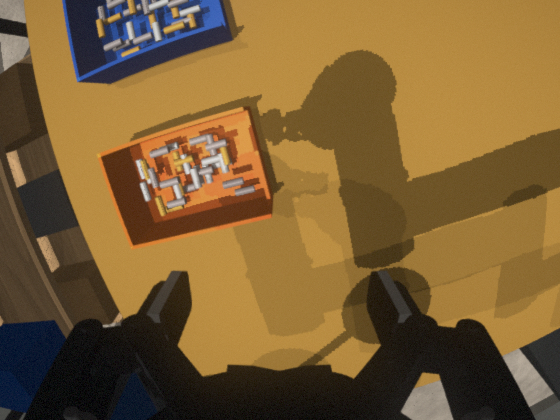

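The meant ring is the white one, at (289,296) in the side view and (370,265) in the top view. The teal (207,315) and purple (226,374) rings are look-alikes lying outside the tray. Brass is at (341,271) and dark steel at (289,256). Next I'll turn pixels into positions with my own code.

```bash
cat > h.py <<'E'
import numpy as np, cv2
from scipy.spatial.transform import Rotation as R
from bench import arm
def save(im,name,crop=None,k=1):
    p=cv2.cvtColor(im['pixels'],cv2.COLOR_RGB2BGR)
    if crop: p=p[crop[1]:crop[3],crop[0]:crop[2]]
    if k!=1: p=cv2.resize(p,None,fx=k,fy=k,interpolation=cv2.INTER_CUBIC)
    cv2.imwrite('pics/'+name+'.png',p)
def foc(im): return 210/np.tan(np.radians(im['vfov'])/2)
def ray(im,u,v,fish):
    f=foc(im); x=u-im['cx']; y=v-im['cy']
    if fish:
        r=np.hypot(x,y)+1e-9; t=r/f
        d=np.array([x/r*np.sin(t),-y/r*np.sin(t),-np.cos(t)])
    else: d=np.array([x/f,-y/f,-1.])
    return R.from_quat(im['rotation']).apply(d)
def toz(im,u,v,z,fish=False):
    d=ray(im,u,v,fish); c=im['xyz']; return c+d*(z-c[2])/d[2]
def proj(im,P,fish=False):
    q=R.from_quat(im['rotation']).inv().apply(np.asarray(P,float)-im['xyz']); f=foc(im)
    x,y,z=q[...,0],-q[...,1],-q[...,2]
    if fish:
        r=np.hypot(x,y)+1e-9; t=np.arctan2(r,z); return np.stack([im['cx']+f*t*x/r,im['cy']+f*t*y/r],-1)
    return np.stack([im['cx']+f*x/z,im['cy']+f*y/z],-1)
E
python3 - <<'E'
from h import *
s=arm.get_image('side');t=arm.get_image('top')
for n,a,b in [('white',(289,296),(370,265)),('brass',(341,271),(362,214)),('dark',(289,256),(329,250))]:
    print(n,toz(s,*a,27).round(1),toz(t,*b,27).round(1))
print('tip',toz(s,259,155,100),toz(t,212,233,100))
print('base',toz(s,259,172,40),toz(t,213,239,40))
save(s,'s_crop',(200,130,420,340),3.5 if 0 else 2.8); save(t,'t_crop',(170,170,430,310),3)
E
```

```text
white [ 462.2 -243.3   27. ] [ 464.7 -235.1   27. ]
brass [ 603.  -223.6   27. ] [ 604.2 -216.1   27. ]
dark [ 502.5 -138.5   27. ] [ 502.9 -126.4   27. ]
tip [531.05083175 179.12872356 100.        ] [526.49180997 178.11833565 100.        ]
base [526.47702621 174.71808427  40.        ] [523.56456081 182.9001238   40.        ]
```

View pics/s_crop.png

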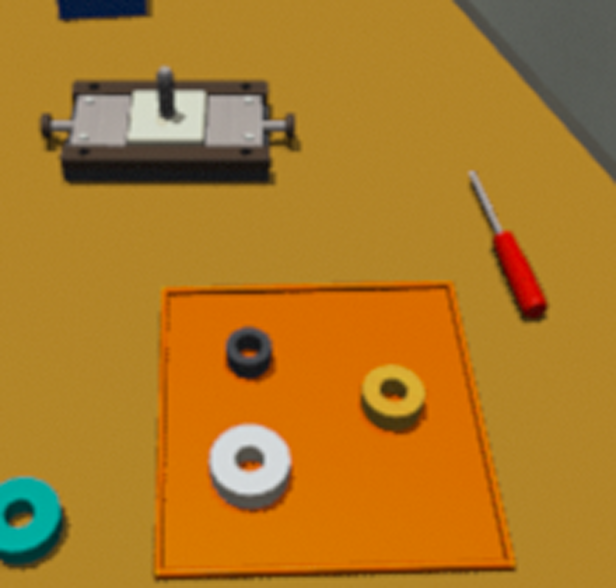

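View pics/t_crop.png

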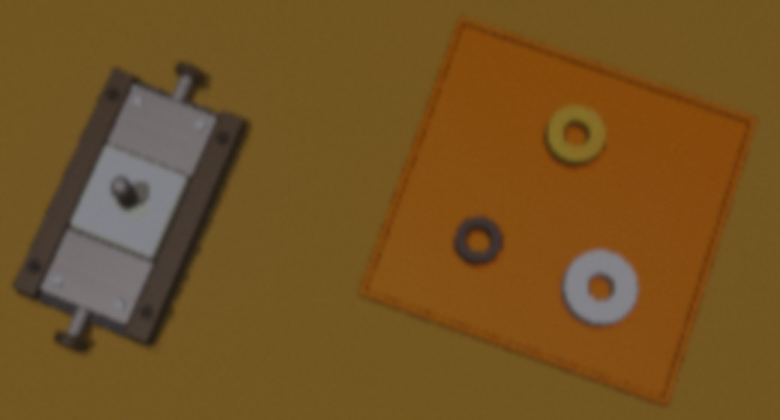

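Run:
```python
from h import *
w=arm.get_image('wrist');print(w['xyz'],ray(w,w['cx'],w['cy'],True),toz(w,280,150,50,True),toz(w,280,210,50,True),toz(w,280,300,50,True))
print(arm.read_state()['position'])
```

```text
[228.34998647 587.39356939 373.31931463] [-0.31107066  0.07714743 -0.9472504 ] [183.65480108 597.37322984  50.        ] [122.23196594 612.34767827  50.        ] [ 12.32464371 639.07617056  50.        ]
[148.4299241  607.09472899 404.69684058]
```

Request:
play_rows(moves=[[[0.15,-0.15,0],0,-1],[[0.3,-0.3,0],0,-1],[[0.45,-0.45,0],0,-1],[[0.55,-0.6,0],0,-1],[[0.65,-0.75,0],0,-1],[[0.7,-0.9,0],0,-1],[[0.75,-0.98,0],0,-1],[[0.75,-0.98,0],0,-1],[[0.75,-0.98,0],0,-1],[[0.75,-0.98,0],0,-1]])

```text
clock: 2.9
position: [373.1, 314.0, 404.6]
ee_rot: [0.993, -0.119, -0.0, -0.0]
contact_force: [-0.5, -0.0, 0.2]
gripper_width: 85.6
```

Request:
play_rows(moves=[[[0.17,-0.15,0],0,-1],[[0.3,-0.3,0],0,-1],[[0.45,-0.44,0],0,-1],[[0.45,-0.44,0],0,-1],[[0.45,-0.44,0],0,-1],[[0.45,-0.44,0],0,-1]])

```text
clock: 3.65
position: [507.4, 183.2, 404.7]
ee_rot: [0.993, -0.118, -0.0, -0.0]
contact_force: [-0.2, 0.2, -1.1]
gripper_width: 85.3
```

Run:
```python
from h import *
w=arm.get_image('wrist');save(w,'wfix');np.save('wfix.npy',w,allow_pickle=True)
s=arm.read_state();print(s['position'],s['joint_vel'].round(3))
print(proj(w,[[526,179,40],[526,179,100]],True))
```

```text
[507.30513666 183.24057202 404.7811623 ] [-0.002 -0.002  0.    -0.     0.002  0.001]
[[278.71419245 165.16720635]
 [278.62883053 178.13401739]]
```

View pics/wfix.png

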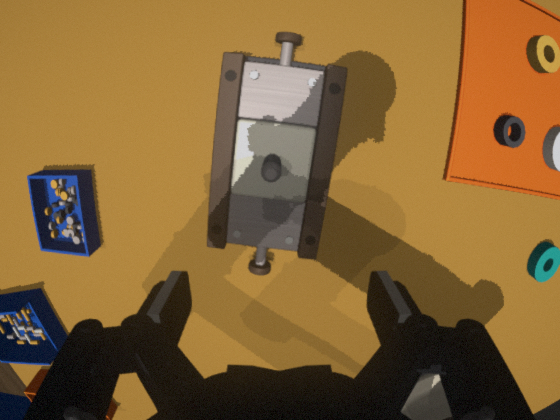

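The wrist view shows the stud at about (271,167) on the white base, with the rings at the right edge. I'll enlarge it.

Run:
```python
from h import *
w=np.load('wfix.npy',allow_pickle=True).item()
p=w['pixels'][105:235,200:350]; p=np.clip(p.astype(float)*1.6,0,255).astype(np.uint8)
w['pixels']=p; save(w,'wfix_c',None,4.4)
```

```text
(no output)
```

View pics/wfix_c.png

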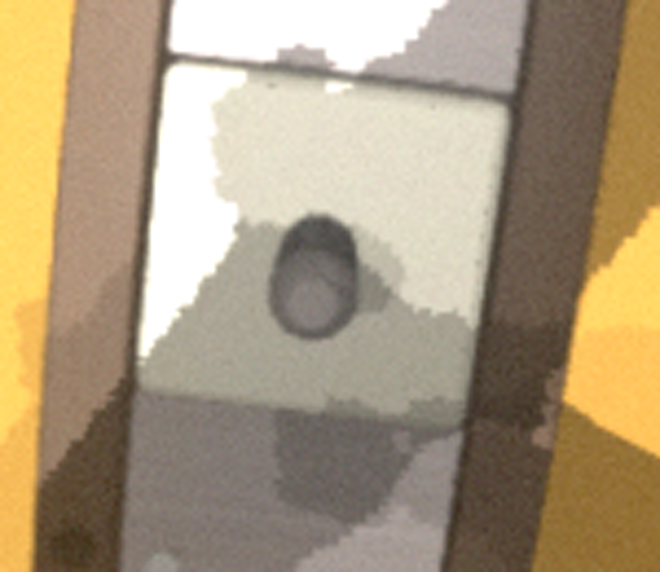

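Run:
```python
from h import *
w=np.load('wfix.npy',allow_pickle=True).item()
g=lambda x,y,z: toz(w,200+x/4.4-.4,105+y/4.4-.4,z,True).round(1)
C=[g(*c,40) for c in [(166,60),(510,102),(466,425),(137,387)]]
print(C,np.mean(C,0)); 
for a,b in [(0,1),(1,2),(2,3),(3,0)]: print(np.linalg.norm(C[a]-C[b]), np.degrees(np.arctan2(*(C[b]-C[a])[[1,0]])))
print('foot',g(317,251,40),'shoulder',g(314,296,93),'tip',g(312,304,100))
for n,u,v in [('white',556,150),('brass',548,54),('dark',512,131)]: print(n,toz(w,u,v,27,True).round(1))
s=arm.get_image('side');print(toz(s,259.3,154.6,100),toz(s,260,172,40)); save(s,'s2',(200,130,320,210),5)
```

```text
[array([583.8, 208.4,  40. ]), array([555.5, 133.3,  40. ]), array([481.1, 160.2,  40. ]), array([509.4, 235.9,  40. ])] [532.45 184.45  40.  ]
80.25521789890048 -110.64795903524642
79.11365242485013 160.12207999618323
80.81695366691324 69.50203882374714
79.31966969169751 -20.28550496307598
foot [531.4 185.3  40. ] shoulder [531.5 184.6  93. ] tip [531.5 184.9 100. ]
white [ 469.4 -210.1   27. ]
brass [ 604.3 -211.6   27. ]
dark [ 507.6 -121.6   27. ]
[532.43655731 180.5847447  100.        ] [529.28493692 173.65174792  40.        ]
```

Request:
play_rows(moves=[[[0,-0.2,0],0,-1],[[0,-0.4,0],0,-1],[[0,-0.6,0],0,-1],[[0,-0.8,0],0,-1],[[0,-1,0],0,-1],[[0,-1,0],0,-1],[[0,-1,0],0,-1]])

```text
clock: 4.62
position: [507.2, -116.3, 405.0]
ee_rot: [0.993, -0.118, 0.0, -0.0]
contact_force: [-0.0, 0.4, 1.3]
gripper_width: 85.2
```

Request:
play_rows(moves=[[[0,-0.2,0],0,-1],[[0,-0.3,0],0,-1],[[0,-0.3,0],0,-1],[[0,-0.3,0],0,-1]])

```text
clock: 5.12
position: [507.6, -204.7, 405.0]
ee_rot: [0.993, -0.116, 0.0, -0.0]
contact_force: [-0.1, 0.0, -0.1]
gripper_width: 84.9
```

Run:
```python
from h import *
w=arm.get_image('wrist');save(w,'wtray');np.save('wtray.npy',w,allow_pickle=True)
print(arm.read_state()['position'])
```

```text
[ 507.51607182 -204.64432486  405.06133592]
```

View pics/wtray.png

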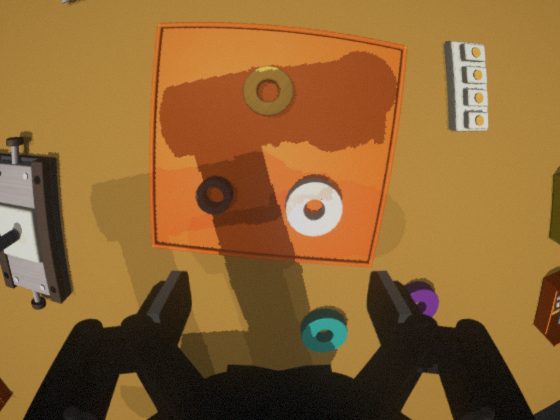

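The tray holds the white ring at (314,208), brass at (268,91) and dark steel at (214,195). Teal (324,329) and purple (424,302) lie outside it. I'll confirm in an enlarged crop and fit the outlines.

Run:
```python
from h import *
from scipy.optimize import least_squares
w=np.load('wtray.npy',allow_pickle=True).item()
p=w['pixels'].astype(int)
hsv=cv2.cvtColor(w['pixels'],cv2.COLOR_RGB2HSV)
def sil(c,rad,bore=12):
    a=np.linspace(0,2*np.pi,60)
    m=np.zeros((420,560),np.uint8)
    pts=[np.c_[c[0]+rad*np.cos(a),c[1]+rad*np.sin(a),np.full(60,z)] for z in(3,27)]
    P=proj(w,np.vstack(pts),True)
    return cv2.convexHull(P.astype(np.float32))[:,0]
for n,u,v,rad in [('white',314,208,33),('brass',268,91,27),('dark',214,195,21)]:
    c=toz(w,u,v,27,True)[:2]
    # edge-based: maximise gradient magnitude along silhouette
    lab=cv2.cvtColor(w['pixels'],cv2.COLOR_RGB2LAB).astype(float)
    g=sum(np.hypot(cv2.Sobel(cv2.GaussianBlur(lab[...,k],(0,0),1),cv2.CV_64F,1,0),cv2.Sobel(cv2.GaussianBlur(lab[...,k],(0,0),1),cv2.CV_64F,0,1)) for k in range(3))
    g=np.minimum(g,np.percentile(g,97))
    def score(q):
        a=np.linspace(0,2*np.pi,120)
        P=proj(w,np.c_[q[0]+rad*np.cos(a),q[1]+rad*np.sin(a),np.full(120,27)],True)
        Q=proj(w,np.c_[q[0]+12*np.cos(a),q[1]+12*np.sin(a),np.full(120,27)],True)
        f=lambda X: cv2.remap(g.astype(np.float32),X[:,0].astype(np.float32)[None],X[:,1].astype(np.float32)[None],1).mean()
        return f(P)+f(Q)
    best=max(((score((c[0]+dx,c[1]+dy)),c[0]+dx,c[1]+dy) for dx in np.arange(-8,8.1,.5) for dy in np.arange(-8,8.1,.5)))
    print(n,c.round(1),np.round(best,1))
    a=np.linspace(0,2*np.pi,200)
    for r in(rad,12):
        for x,y in proj(w,np.c_[best[1]+r*np.cos(a),best[2]+r*np.sin(a),np.full(200,27)],True): w['pixels'][int(round(y)),int(round(x))]=(255,0,255)
save(w,'wtray_c',(150,20,400,260),2.4)
```

```text
white [ 467.3 -235.4] [ 434.3  465.3 -234.9]
brass [ 604.3 -215.6] [ 199.2  605.3 -215.1]
dark [ 508.3 -129.6] [ 223.5  506.8 -127.1]
```

View pics/wtray_c.png

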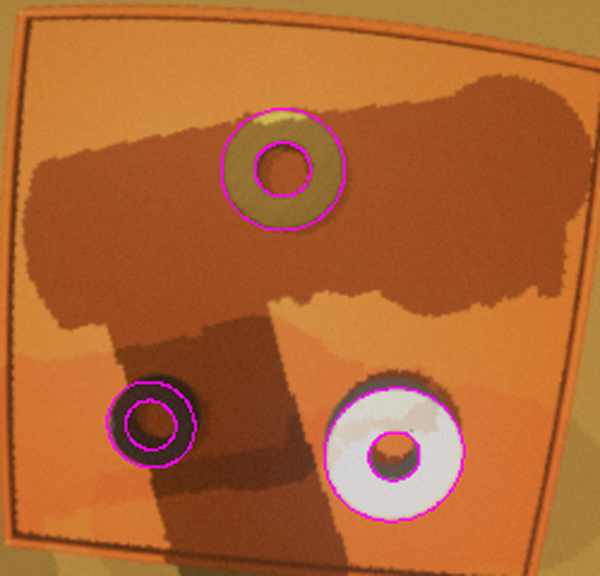

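Request:
play_rows(moves=[[[-0.07,-0.05,-0.1],0,-1],[[-0.14,-0.1,-0.25],0,-1],[[-0.14,-0.1,-0.42],0,-1],[[-0.14,-0.1,-0.55],0,-1],[[-0.14,-0.1,-0.6],0,-1],[[-0.14,-0.1,-0.6],0,-1]])

```text
clock: 5.92
position: [466.0, -234.0, 224.9]
ee_rot: [0.993, -0.115, -0.0, -0.0]
contact_force: [1.1, 0.3, 1.4]
gripper_width: 85.3
```

Run:
```python
from h import *
w=arm.get_image('wrist');save(w,'wg1')
print(arm.read_state()['position'])
```

```text
[ 466.41799175 -234.2369896   225.99607948]
```

View pics/wg1.png

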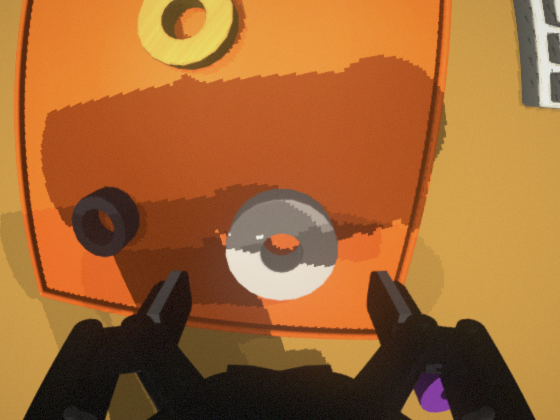

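Request:
play_rows(moves=[[[0,0,-0.08],0,-1],[[0,0,-0.14],0,-1],[[0,0,-0.177],0,-1],[[0,0,-0.177],0,-1],[[0,0,-0.177],0,1],[[0,0,-0.177],0,1],[[0,0,-0.177],0,1],[[0,0,-0.177],0,1]])

```text
clock: 6.98
position: [466.9, -234.4, 174.8]
ee_rot: [0.993, -0.115, 0.002, 0.0]
contact_force: [-1.3, 1.0, 8.0]
gripper_width: 64.4
```

Run:
```python
from h import *
w=arm.get_image('wrist');save(w,'wg2')
s=arm.read_state();print(s['position'],s['gripper_width'],s['contact_force'],s['wrist_torque'])
```

```text
[ 466.91373829 -234.38186859  174.77492506] 64.87867118855245 [-1.04021553  1.05397688  8.21918563] [ 0.14223633  0.43122189 -0.05007809]
```

View pics/wg2.png

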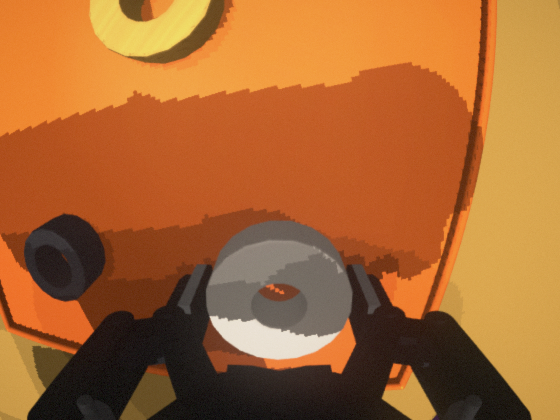

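Request:
play_rows(moves=[[[0,0,0],0,0],[[0,0,0.01],0,-0.8],[[0,0,0.011],0,-0.8],[[0,0,0.011],0,1],[[0,0,0.011],0,1],[[0,0,0.011],0,1],[[0,0,0.011],0,1]])

```text
clock: 7.9
position: [467.1, -234.4, 179.2]
ee_rot: [0.993, -0.115, 0.003, 0.0]
contact_force: [-1.1, 2.1, 8.1]
gripper_width: 64.3
```

Run:
```python
from h import *
s=arm.read_state();print(s['position'],s['gripper_width'],s['contact_force'],s['wrist_torque'])
```

```text
[ 467.07862336 -234.36848871  179.17087646] 64.29934890185807 [-1.14507687  2.05021176  8.06641811] [ 0.61785257  0.50699102 -0.06001991]
```

Request:
play_rows(moves=[[[0,0,0.1],0,1],[[0,0,0.25],0,1],[[0,0.05,0.38],0,1],[[0.04,0.2,0.45],0,1],[[0.08,0.38,0.45],0,1],[[0.1,0.55,0.45],0,1],[[0.12,0.72,0.45],0,1],[[0.14,0.85,0.45],0,1],[[0.15,0.95,0.45],0,1],[[0.15,0.95,0.45],0,1]])

```text
clock: 9.15
position: [512.1, 52.3, 313.6]
ee_rot: [0.994, -0.114, 0.002, 0.0]
contact_force: [0.2, -0.8, -2.2]
gripper_width: 64.1
```

Request:
play_rows(moves=[[[0.03,0.18,0],0,1],[[0.06,0.35,-0.02],0,1],[[0.06,0.43,-0.03],0,1],[[0.06,0.43,-0.03],0,1],[[0.06,0.43,-0.03],0,1]])

```text
clock: 9.78
position: [529.7, 180.2, 304.3]
ee_rot: [0.993, -0.114, 0.002, 0.001]
contact_force: [-0.6, -0.3, -1.9]
gripper_width: 64.1
```

Run:
```python
from h import *
s=arm.read_state();print(s['position'],s['gripper_width'],s['contact_force'])
for n in ['side','top','wrist']:
    w=arm.get_image(n);np.save(n+'_p1.npy',w,allow_pickle=True);save(w,n+'_p1')
w=np.load('side_p1.npy',allow_pickle=True).item();save(w,'side_p1c',(200,80,320,200),5)
w=np.load('top_p1.npy',allow_pickle=True).item();save(w,'top_p1c',(150,170,290,290),5)
```

```text
[529.7297478  180.15346995 304.31502164] 64.14440406243575 [-0.57881711 -0.29551572 -1.85003462]
```

View pics/side_p1c.png

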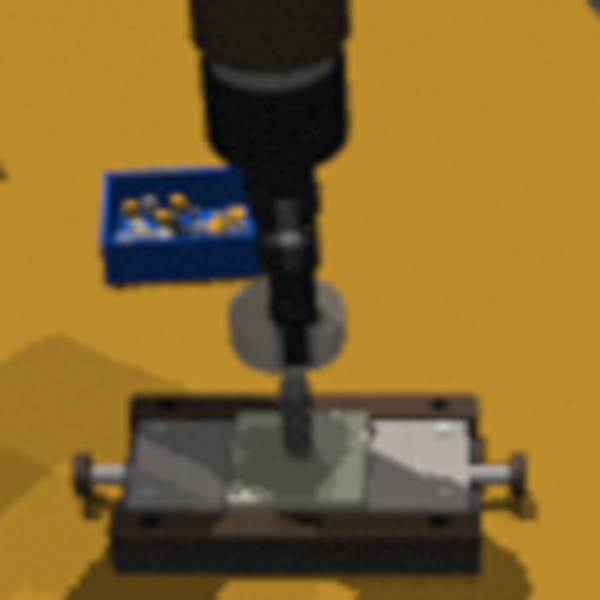

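View pics/top_p1c.png

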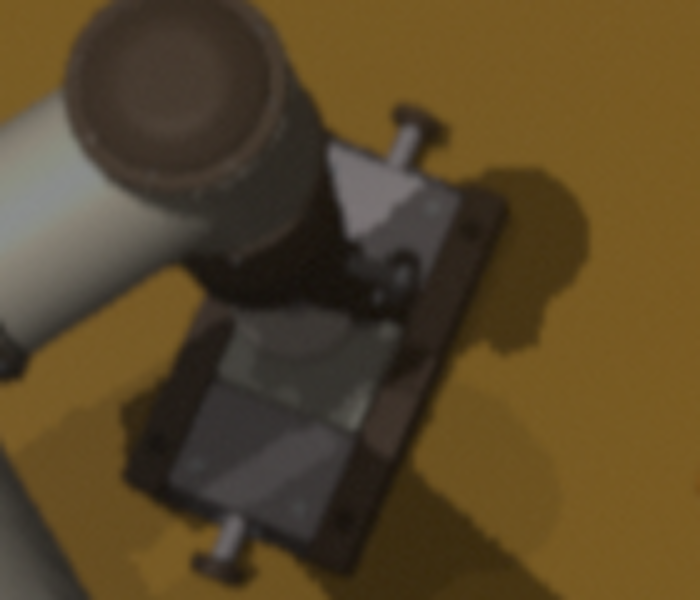

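View pics/wrist_p1.png

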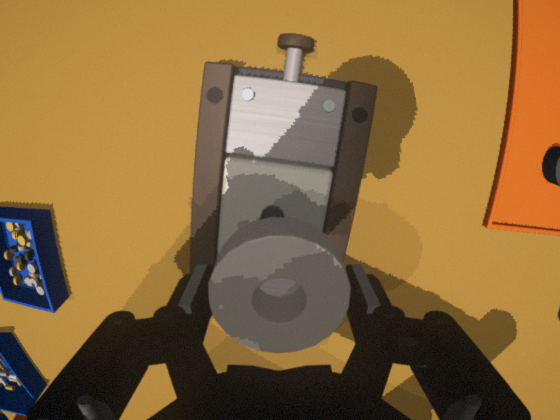

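Run:
```python
from h import *
s=np.load('side_p1.npy',allow_pickle=True).item();w=np.load('wrist_p1.npy',allow_pickle=True).item()
a=np.linspace(0,2*np.pi,200,endpoint=False)
def cyl(im,c,r,z0,z1,fish): return proj(im,np.vstack([np.c_[c[0]+r*np.cos(a),c[1]+r*np.sin(a),0*a+z] for z in(z0,z1)]),fish)
zb=304.3-176.2
P=cyl(s,(529.7,180.2),33,zb,zb+24,False);print('side ring pred',P.min(0),P.max(0),'meas u 246..269')
print('side stud foot/tip for (531.5,184.8)',proj(s,[[531.5,184.8,40],[531.5,184.8,93]]))
# wrist overlay
for c,z,r in [((529.7,180.2),zb+24,33),((529.7,180.2),zb+24,12),((531.5,184.8),100,5),((531.5,184.8),93,9),((531.5,184.8),40,9)]:
    for x,y in proj(w,np.c_[c[0]+r*np.cos(a),c[1]+r*np.sin(a),0*a+z],True):
        if 0<=y<420: w['pixels'][int(round(y)),int(round(x))]=(255,0,255)
save(w,'w_ov',(190,150,370,370),2.7)
for x,y in P:
    s['pixels'][int(round(y)),int(round(x))]=(255,0,255)
for x,y in cyl(s,(531.5,184.8),9,40,93,False):
    s['pixels'][int(round(y)),int(round(x))]=(0,255,255)
save(s,'s_ov',(220,110,300,190),7)
```

```text
side ring pred [245.70666656 133.28689771] [269.52593571 154.33059253] meas u 246..269
side stud foot/tip for (531.5,184.8) [[259.55530495 169.56206324]
 [258.66855522 155.72283523]]
```

View pics/w_ov.png

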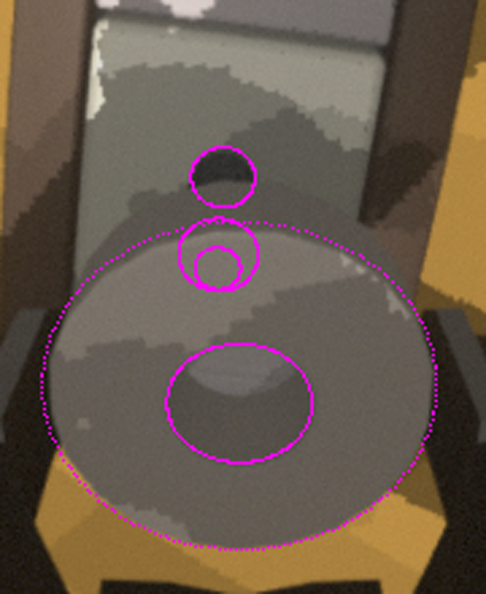

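View pics/s_ov.png

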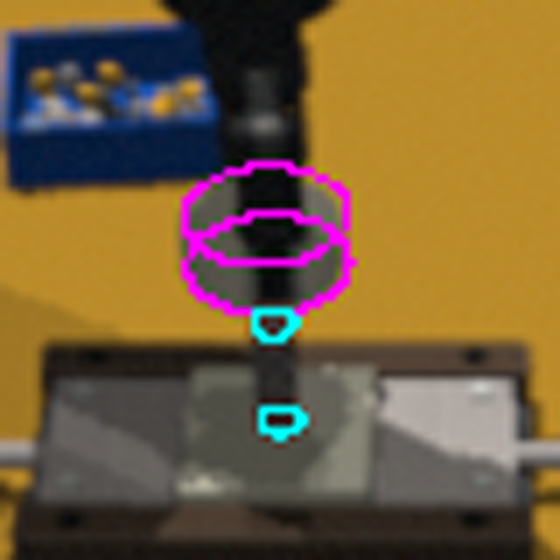

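Request:
play_rows(moves=[[[0.006,0.015,0],0,1],[[0.006,0.015,-0.04],0,1],[[0.006,0.015,-0.07],0,1],[[0.006,0.015,-0.085],0,1],[[0.006,0.015,-0.085],0,1]])

```text
clock: 10.55
position: [531.7, 184.5, 278.6]
ee_rot: [0.993, -0.115, 0.002, 0.001]
contact_force: [0.3, -0.2, -1.7]
gripper_width: 64.4
```

Run:
```python
from h import *
st=arm.read_state();print(st['position'],st['contact_force'],R.from_quat(st['ee_rot']).as_matrix()[:,2])
w=arm.get_image('wrist');s=arm.get_image('side')
T=st['position'];zb=T[2]-176.2;print(zb)
a=np.linspace(0,2*np.pi,200,endpoint=False)
for im,f in((w,True),(s,False)):
  for c,z,r,col in [(T[:2],zb+24,33,(255,0,255)),(T[:2],zb,33,(255,0,255)),(T[:2],zb+24,12,(255,0,255)),((531.5,184.8),100,5,(0,255,255)),((531.5,184.8),93,9,(0,255,255)),((531.5,184.8),40,9,(0,255,255))]:
    for x,y in proj(im,np.c_[c[0]+r*np.cos(a),c[1]+r*np.sin(a),0*a+z],f):
        if 0<=y<420: im['pixels'][int(round(y)),int(round(x))]=col
save(w,'w_ov2',(190,150,370,370),2.7)
save(s,'s_ov2',(220,110,300,190),7)
```

```text
[531.68917265 184.52083654 278.60238728] [ 0.29762815 -0.16761555 -1.68049261] [ 0.00300958 -0.00190656 -0.99999365]
102.40238728117669
```

View pics/w_ov2.png

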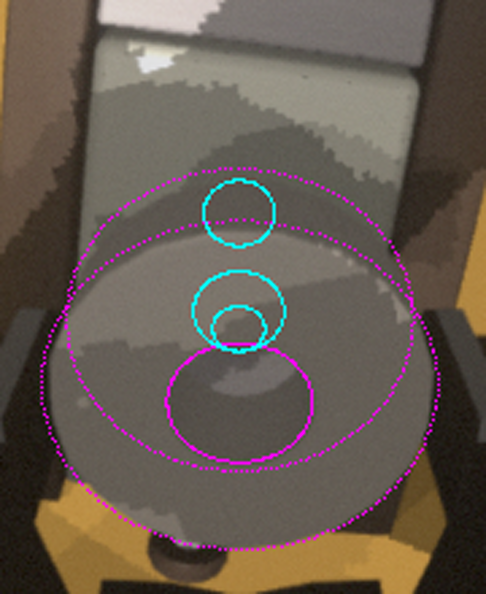

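View pics/s_ov2.png

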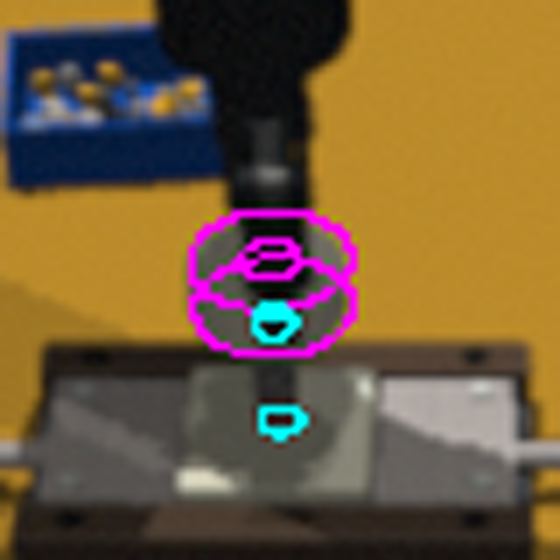

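Run:
```python
from h import *
a=np.linspace(0,2*np.pi,60,endpoint=False)
out=[]
for n,box in (('side',(230,140,290,200)),('top',(180,200,250,270))):
    im=np.load(n+'_p1.npy',allow_pickle=True).item()
    p=cv2.imread(f'pics/{n}0.png')[box[1]:box[3],box[0]:box[2]]
    k=6 if n=='side' else 5.2
    p=cv2.resize(p,None,fx=k,fy=k,interpolation=cv2.INTER_CUBIC); p=cv2.convertScaleAbs(p,alpha=1.6)
    q=p.copy()
    for z,r in((100,5),(93,9),(40,9)):
        P=proj(im,np.c_[531.5+r*np.cos(a),184.8+r*np.sin(a),0*a+z])
        P=((P+.5-np.array(box[:2]))*k-.5).round().astype(int)
        cv2.polylines(q,[P],True,(255,0,255),1)
    out+=[np.hstack([p,q])]
m=min(o.shape[1] for o in out)
cv2.imwrite('pics/stud0.png',np.vstack([cv2.resize(o[:,:],(720,360))[: ] for o in out])[:720])
o=cv2.imread('pics/stud0.png');cv2.imwrite('pics/stud0.png',cv2.resize(o,(600,600)))
```

```text
(no output)
```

View pics/stud0.png

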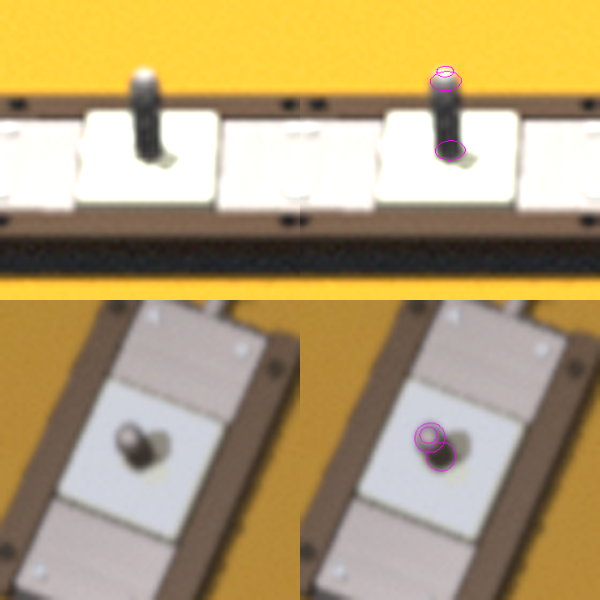

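Request:
play_rows(moves=[[[0,0,-0.02],0,1],[[0,0,-0.04],0,1],[[0,0,-0.055],0,1],[[0,0,-0.055],0,1]])

```text
clock: 11.15
position: [531.8, 184.6, 262.3]
ee_rot: [0.993, -0.115, 0.002, 0.001]
contact_force: [-0.7, -0.6, -1.5]
gripper_width: 64.1
```

Request:
play_rows(moves=[[[0,0,-0.04],0,1],[[0,0,-0.08],0,1],[[0,0,-0.115],0,1],[[0,0,-0.135],0,1],[[0,0,-0.143],0,1],[[0,0,-0.143],0,1]])

```text
clock: 11.9
position: [531.9, 184.6, 219.4]
ee_rot: [0.993, -0.114, 0.002, 0.001]
contact_force: [0.3, -0.3, -1.1]
gripper_width: 64.0
```

Next come small lowering steps until it touches.

Request:
play_rows(moves=[[[0,0,-0.004],0,1],[[0,0,-0.008],0,1],[[0,0,-0.011],0,1],[[0,0,-0.011],0,1]])

```text
clock: 12.4
position: [531.9, 184.7, 216.3]
ee_rot: [0.993, -0.114, 0.002, 0.001]
contact_force: [-0.1, -0.7, -0.2]
gripper_width: 64.1
```

Request:
play_rows(moves=[[[0,0,-0.003],0,1],[[0,0,-0.005],0,1],[[0,0,-0.005],0,1]])

```text
clock: 12.78
position: [531.8, 184.7, 216.3]
ee_rot: [0.993, -0.114, 0.002, 0.0]
contact_force: [-3.9, 0.0, 9.5]
gripper_width: 63.7
```

Request:
play_rows(moves=[[[0,0,0],0,0],[[0,0,0],0,-1],[[0,0,0],0,-1],[[0,0,0.1],0,-1],[[0,0,0.25],0,-1],[[0,0,0.4],0,-1],[[0,0,0.5],0,-1],[[0,0,0.5],0,-1]])

```text
clock: 13.78
position: [532.3, 184.9, 369.1]
ee_rot: [0.993, -0.114, 0.005, -0.001]
contact_force: [0.2, -0.5, -0.9]
gripper_width: 85.9
```

Run:
```python
from h import *
st=arm.read_state();print(st['position'],st['contact_force'])
w=arm.get_image('wrist');s=arm.get_image('side')
save(w,'w3');save(s,'s3',(210,120,310,200),6)
```

```text
[532.27975712 184.89976908 369.12479833] [ 0.20243513 -0.4623158  -0.89138299]
```

View pics/w3.png

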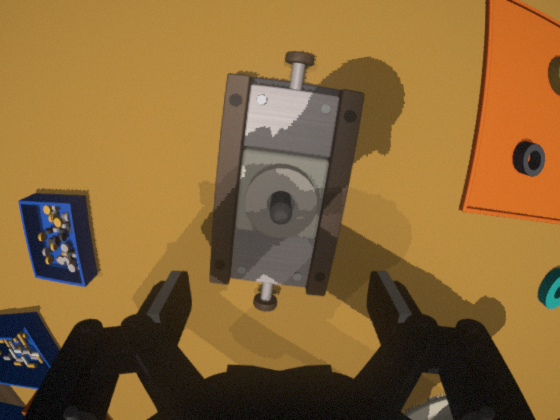

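View pics/s3.png

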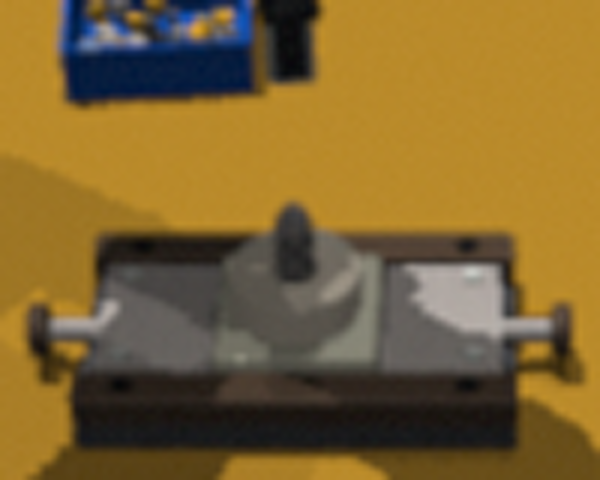

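The white ring sits flat on the base with the stud through it (wrist view, about (282,205)). Brass is next.

Request:
play_rows(moves=[[[0.03,-0.15,0],0,-1],[[0.06,-0.33,0],0,-1],[[0.1,-0.53,0],0,-1],[[0.13,-0.73,0],0,-1],[[0.16,-0.92,-0.05],0,-1],[[0.18,-1,-0.1],0,-1],[[0.18,-1,-0.1],0,-1]])

```text
clock: 14.75
position: [584.9, -117.3, 332.1]
ee_rot: [0.993, -0.116, -0.002, 0.001]
contact_force: [-0.1, 0.3, 0.3]
gripper_width: 85.3
```

Request:
play_rows(moves=[[[0.03,-0.17,-0.05],0,-1],[[0.068,-0.31,-0.15],0,-1],[[0.068,-0.325,-0.25],0,-1],[[0.068,-0.325,-0.33],0,-1],[[0.068,-0.325,-0.33],0,-1],[[0.068,-0.325,-0.33],0,-1]])

```text
clock: 15.5
position: [605.9, -214.0, 234.0]
ee_rot: [0.993, -0.115, -0.001, 0.001]
contact_force: [0.5, 0.2, 0.2]
gripper_width: 85.3
```

```bash
cat > fit.py <<'E'
from h import *
def fitring(w,c,rad,z,name,box,fish=True):
    lab=cv2.cvtColor(w['pixels'],cv2.COLOR_RGB2LAB).astype(float)
    g=sum(np.hypot(cv2.Sobel(cv2.GaussianBlur(lab[...,k],(0,0),1),cv2.CV_64F,1,0),cv2.Sobel(cv2.GaussianBlur(lab[...,k],(0,0),1),cv2.CV_64F,0,1)) for k in range(3))
    g=np.minimum(g,np.percentile(g,97)).astype(np.float32)
    a=np.linspace(0,2*np.pi,150)
    def score(q):
        t=0
        for r in (rad,12):
            P=proj(w,np.c_[q[0]+r*np.cos(a),q[1]+r*np.sin(a),0*a+z],fish).astype(np.float32)
            t+=cv2.remap(g,P[:,:1].T.copy(),P[:,1:].T.copy(),1).mean()
        return t
    b=max((score((c[0]+dx,c[1]+dy)),c[0]+dx,c[1]+dy) for dx in np.arange(-7,7.1,.5) for dy in np.arange(-7,7.1,.5))
    for r in(rad,12):
        for x,y in proj(w,np.c_[b[1]+r*np.cos(a),b[2]+r*np.sin(a),0*a+z],fish):
            if 0<=y<420 and 0<=x<560: w['pixels'][int(y),int(x)]=(255,0,255)
    save(w,name,box,2); return b
E
python3 - <<'E'
from fit import *
st=arm.read_state();print(st['position'])
w=arm.get_image('wrist');print(fitring(w,(605.3,-215),27,27,'wb',(130,100,430,400)))
E
```

```text
[ 605.93019346 -214.00763512  234.00594569]
(np.float32(262.65576), np.float64(605.8), np.float64(-215.5))
```

View pics/wb.png

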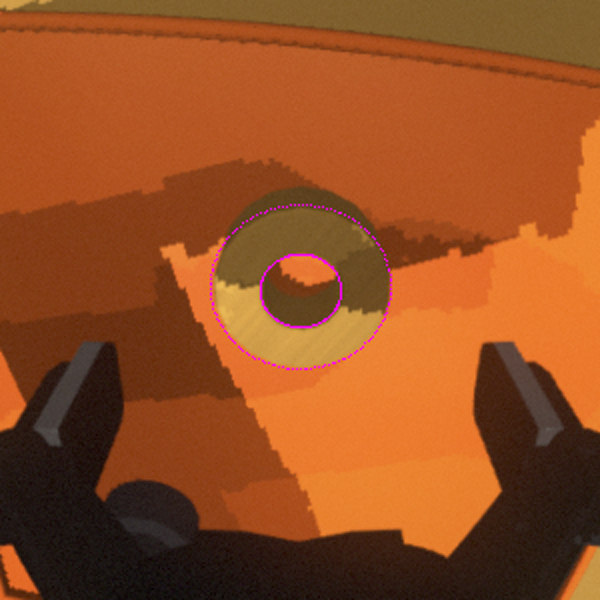

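Request:
play_rows(moves=[[[0,-0.004,-0.08],0,-1],[[0,-0.004,-0.15],0,-1],[[0,-0.004,-0.18],0,-1],[[0,-0.004,-0.18],0,-1],[[0,-0.004,-0.18],0,1],[[0,-0.004,-0.18],0,1],[[0,-0.004,-0.18],0,1],[[0,-0.004,-0.18],0,1],[[0,-0.004,-0.18],0,1]])

```text
clock: 16.68
position: [606.4, -215.4, 182.3]
ee_rot: [0.993, -0.115, 0.001, 0.001]
contact_force: [-0.6, 0.6, 5.7]
gripper_width: 52.4
```

Request:
play_rows(moves=[[[0,0,0.1],0,1],[[0,0,0.25],0,1],[[-0.01,0.05,0.38],0,1],[[-0.04,0.2,0.43],0,1],[[-0.07,0.38,0.43],0,1],[[-0.1,0.55,0.43],0,1],[[-0.13,0.72,0.43],0,1],[[-0.15,0.85,0.43],0,1],[[-0.17,0.95,0.43],0,1],[[-0.17,0.95,0.43],0,1],[[-0.17,0.95,0.43],0,1]])

```text
clock: 18.05
position: [555.2, 69.3, 311.1]
ee_rot: [0.993, -0.115, 0.0, 0.001]
contact_force: [-0.4, 0.1, -1.9]
gripper_width: 52.1
```

Request:
play_rows(moves=[[[-0.03,0.16,0],0,1],[[-0.06,0.32,-0.02],0,1],[[-0.079,0.385,-0.03],0,1],[[-0.079,0.385,-0.03],0,1],[[-0.079,0.385,-0.03],0,1]])

```text
clock: 18.68
position: [531.7, 183.7, 302.0]
ee_rot: [0.993, -0.116, 0.0, 0.002]
contact_force: [0.3, -0.0, -2.8]
gripper_width: 51.8
```

Run:
```python
from fit import *
st=arm.read_state();T=st['position'];print(T,st['contact_force'])
w=arm.get_image('wrist');s=arm.get_image('side');print(fitring(w,T[:2],27,T[2]-179.3+24,'wb2',(130,130,430,410)))
save(s,'sb2',(210,90,310,190),6)
```

```text
[531.68640504 183.68453025 302.03450409] [ 3.00785164e-01 -3.36287917e-04 -2.79160228e+00]
(np.float32(146.74663), np.float64(531.6864050435845), np.float64(182.68453024634866))
```

View pics/wb2.png

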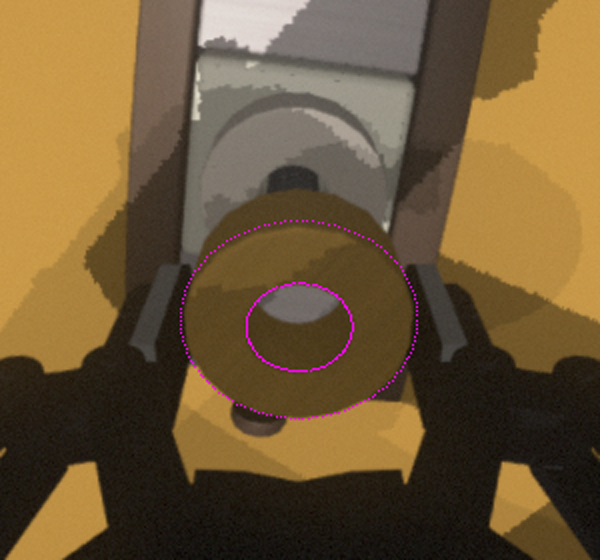

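View pics/sb2.png

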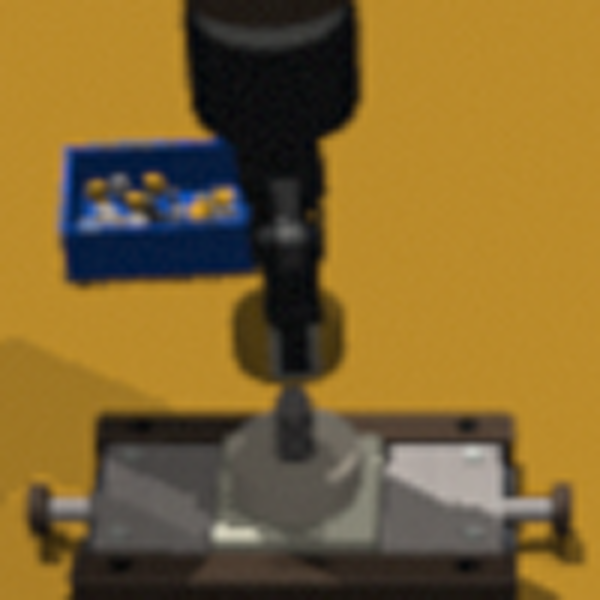

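Request:
play_rows(moves=[[[0,0.004,0],0,1],[[0,0.004,-0.04],0,1],[[0,0.004,-0.08],0,1],[[0,0.004,-0.1],0,1],[[0,0.004,-0.12],0,1],[[0,0.004,-0.12],0,1]])

```text
clock: 19.52
position: [531.7, 184.8, 265.6]
ee_rot: [0.993, -0.116, -0.0, 0.002]
contact_force: [0.0, -0.1, -2.9]
gripper_width: 52.1
```

Request:
play_rows(moves=[[[0,0,-0.03],0,1],[[0,0,-0.05],0,1],[[0,0,-0.064],0,1],[[0,0,-0.064],0,1]])

```text
clock: 20.02
position: [531.6, 184.7, 245.9]
ee_rot: [0.993, -0.116, -0.001, 0.002]
contact_force: [1.2, -0.6, -1.6]
gripper_width: 51.9
```

Request:
play_rows(moves=[[[0,0,-0.004],0,1],[[0,0,-0.008],0,1],[[0,0,-0.011],0,1],[[0,0,-0.011],0,1]])

```text
clock: 20.52
position: [531.6, 184.7, 243.4]
ee_rot: [0.993, -0.116, -0.0, 0.002]
contact_force: [-2.1, -0.0, 3.2]
gripper_width: 51.9
```

Request:
play_rows(moves=[[[0,0,-0.002],0,1],[[0,0,-0.001],0,0],[[0,0,0],0,-1],[[0,0,0],0,-1],[[0,0,0.1],0,-1],[[0,0,0.25],0,-1],[[0,0,0.4],0,-1],[[0,0,0.42],0,-1],[[0,0,0.42],0,-1]])

```text
clock: 21.65
position: [531.5, 184.7, 369.2]
ee_rot: [0.993, -0.116, -0.0, 0.002]
contact_force: [-0.2, 0.1, -0.7]
gripper_width: 85.5
```

Run:
```python
from h import *
st=arm.read_state();print(st['position'],st['contact_force'])
w=arm.get_image('wrist');s=arm.get_image('side')
save(w,'w4');save(s,'s4',(210,120,310,200),6)
```

```text
[531.45625997 184.67976509 369.2231277 ] [-0.16315885  0.10277616 -0.70522692]
```

View pics/w4.png

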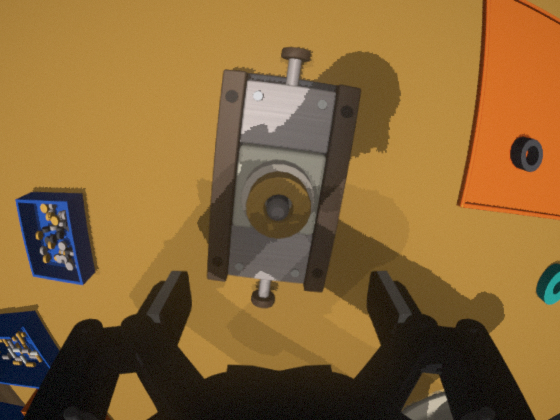

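View pics/s4.png

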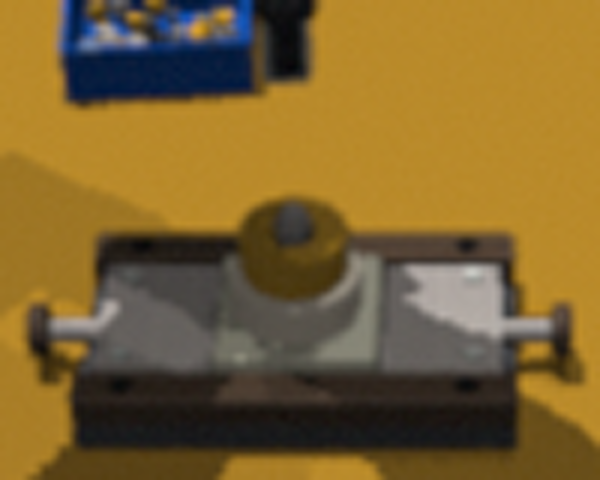

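Request:
play_rows(moves=[[[-0.02,-0.15,0],0,-1],[[-0.03,-0.33,0],0,-1],[[-0.05,-0.53,0],0,-1],[[-0.06,-0.73,0],0,-1],[[-0.08,-0.92,-0.05],0,-1],[[-0.083,-1,-0.15],0,-1],[[-0.083,-1,-0.28],0,-1],[[-0.083,-1,-0.33],0,-1],[[-0.083,-1,-0.33],0,-1]])

```text
clock: 22.88
position: [506.3, -115.2, 267.5]
ee_rot: [0.993, -0.116, -0.003, 0.003]
contact_force: [0.6, -0.4, 0.6]
gripper_width: 85.7
```

Request:
play_rows(moves=[[[0,-0.04,-0.08],0,-1],[[0,-0.04,-0.1],0,-1],[[0,-0.04,-0.1],0,-1]])

```text
clock: 23.25
position: [506.8, -126.8, 238.2]
ee_rot: [0.993, -0.115, -0.003, 0.003]
contact_force: [-0.1, 0.1, 0.5]
gripper_width: 85.2
```

Run:
```python
from fit import *
st=arm.read_state();print(st['position'])
w=arm.get_image('wrist');print(fitring(w,(506,-127),21,27,'wd',(130,100,430,400)))
```

```text
[ 506.78580616 -126.78947193  238.17315147]
(np.float32(264.96777), np.float64(507.0), np.float64(-127.0))
```

View pics/wd.png

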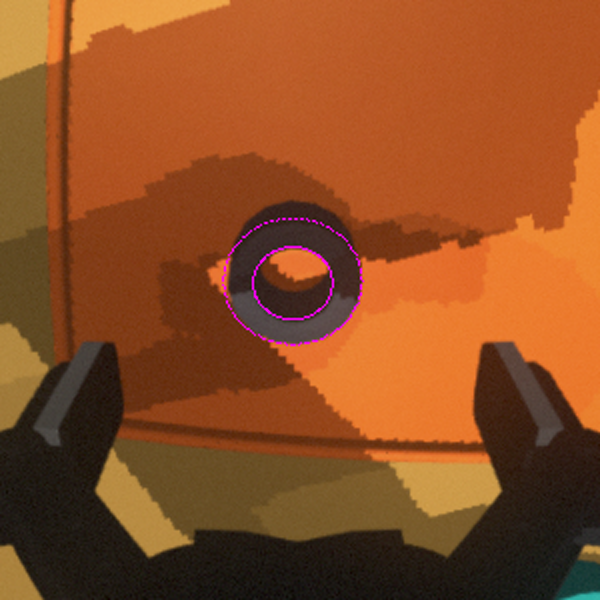

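Request:
play_rows(moves=[[[0,0,-0.08],0,-1],[[0,0,-0.15],0,-1],[[0,0,-0.187],0,-1],[[0,0,-0.187],0,-1],[[0,0,-0.187],0,1],[[0,0,-0.187],0,1],[[0,0,-0.187],0,1],[[0,0,-0.187],0,1],[[0,0,-0.187],0,1],[[0,0,-0.187],0,1]])

```text
clock: 24.55
position: [507.3, -126.8, 183.4]
ee_rot: [0.993, -0.115, -0.001, 0.003]
contact_force: [-0.6, 0.5, 5.5]
gripper_width: 39.6
```

Request:
play_rows(moves=[[[0,0,0.1],0,1],[[0,0,0.25],0,1],[[0.01,0.05,0.38],0,1],[[0.02,0.2,0.45],0,1],[[0.03,0.38,0.46],0,1],[[0.05,0.55,0.46],0,1],[[0.06,0.72,0.46],0,1],[[0.07,0.85,0.46],0,1],[[0.08,0.95,0.46],0,1],[[0.081,1,0.46],0,1],[[0.081,1,0.46],0,1]])

```text
clock: 25.92
position: [531.4, 173.5, 321.0]
ee_rot: [0.993, -0.115, -0.002, 0.004]
contact_force: [-0.3, -0.9, -0.7]
gripper_width: 39.6
```

Request:
play_rows(moves=[[[0,0.03,-0.02],0,1],[[0,0.04,-0.03],0,1],[[0,0.04,-0.03],0,1],[[0,0.04,-0.03],0,1]])

```text
clock: 26.42
position: [531.4, 185.2, 312.1]
ee_rot: [0.993, -0.115, -0.002, 0.004]
contact_force: [1.4, -0.7, -1.3]
gripper_width: 39.5
```

Run:
```python
from fit import *
st=arm.read_state();T=st['position'];print(T,st['contact_force'])
w=arm.get_image('wrist');s=arm.get_image('side');print(fitring(w,T[:2],21,T[2]-180.4+24,'wd2',(130,130,430,410)))
save(s,'sd2',(210,90,310,190),6)
```

```text
[531.42916407 185.18989728 312.11657802] [ 1.42148232 -0.66575149 -1.32069799]
(np.float32(142.14644), np.float64(524.4291640675597), np.float64(190.68989728118166))
```

View pics/wd2.png

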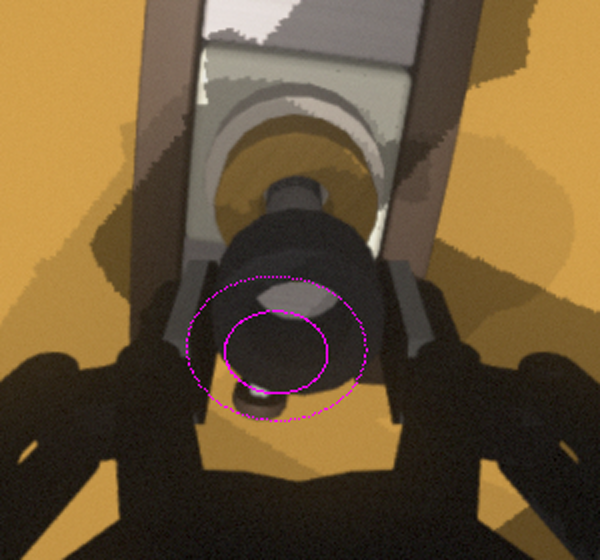

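View pics/sd2.png

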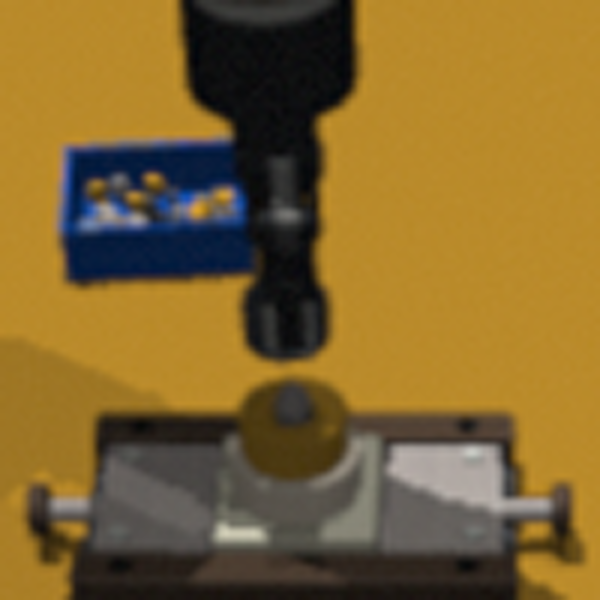

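The automatic fit locked onto the wrong edges because the ring is dark. I'll check with a brightened overlay of the ring centred at the TCP.

Run:
```python
from fit import *
st=arm.read_state();T=st['position']
w=arm.get_image('wrist');w['pixels']=np.clip(w['pixels'].astype(float)*3,0,255).astype(np.uint8)
a=np.linspace(0,2*np.pi,150)
for r in (21,12):
    for x,y in proj(w,np.c_[T[0]+r*np.cos(a),T[1]+r*np.sin(a),0*a+T[2]-180.4+24],True): w['pixels'][int(y),int(x)]=(255,0,255)
save(w,'wd3',(210,210,350,350),4)
```

```text
(no output)
```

View pics/wd3.png

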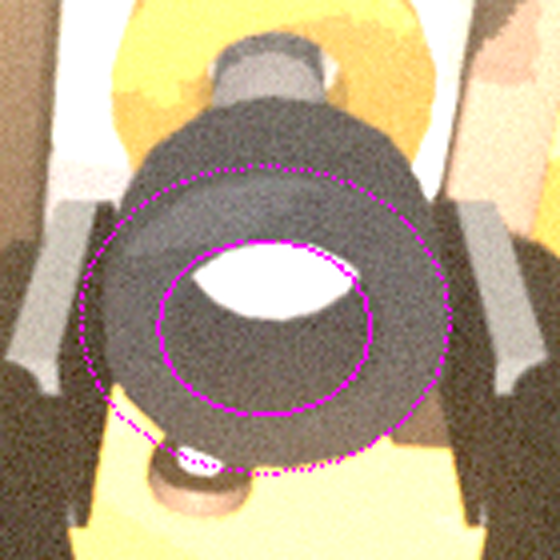

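Request:
play_rows(moves=[[[0,0.002,0],0,1],[[0,0.002,-0.03],0,1],[[0,0.002,-0.05],0,1],[[0,0.002,-0.07],0,1],[[0,0.002,-0.075],0,1],[[0,0.002,-0.075],0,1]])

```text
clock: 27.32
position: [531.5, 186.0, 289.6]
ee_rot: [0.993, -0.115, -0.002, 0.004]
contact_force: [1.0, 0.0, -0.9]
gripper_width: 39.5
```

Request:
play_rows(moves=[[[0,0,-0.02],0,1],[[0,0,-0.04],0,1],[[0,0,-0.056],0,1],[[0,0,-0.056],0,1]])

```text
clock: 27.82
position: [531.4, 185.9, 272.2]
ee_rot: [0.993, -0.115, -0.002, 0.004]
contact_force: [-0.8, -0.1, -0.8]
gripper_width: 39.2
```

Request:
play_rows(moves=[[[0,0,-0.005],0,1],[[0,0,-0.01],0,1],[[0,0,-0.014],0,1],[[0,0,-0.014],0,1]])

```text
clock: 28.32
position: [531.3, 185.9, 268.5]
ee_rot: [0.993, -0.115, -0.002, 0.004]
contact_force: [-1.3, 0.4, 3.1]
gripper_width: 39.5
```

Request:
play_rows(moves=[[[0,0,-0.002],0,1],[[0,0,-0.001],0,0.2],[[0,0,0],0,-1],[[0,0,0],0,-1],[[0,0,0],0,-1],[[0,0,0.1],0,-1],[[0,0,0.25],0,-1],[[0,0,0.35],0,-1],[[0,0,0.35],0,-1],[[0,0,0.35],0,-1]])

```text
clock: 29.58
position: [531.0, 185.7, 372.7]
ee_rot: [0.993, -0.115, -0.003, 0.004]
contact_force: [-0.1, 0.1, -0.5]
gripper_width: 85.3
```

Run:
```python
from h import *
st=arm.read_state();print(st['position'],st['contact_force'])
w=arm.get_image('wrist');s=arm.get_image('side')
save(w,'w5');save(s,'s5',(210,120,310,200),6);save(s,'s5f')
```

```text
[531.01249707 185.73723948 372.72040194] [-0.09839098  0.13914246 -0.48968697]
```

View pics/w5.png

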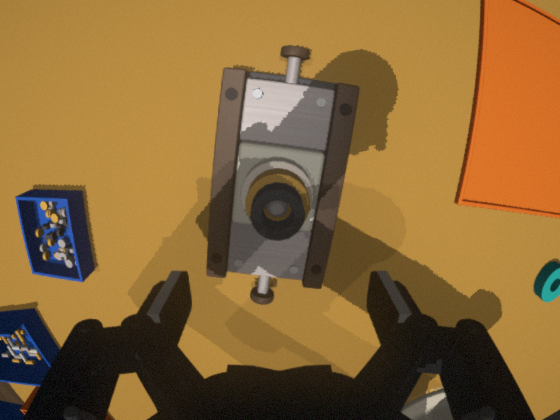

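View pics/s5.png

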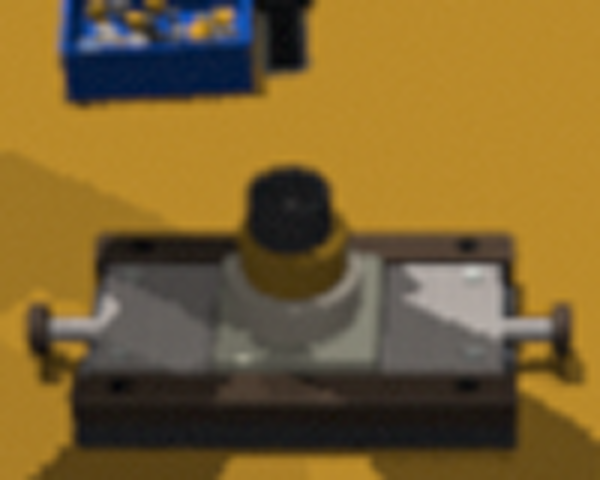

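View pics/s5f.png

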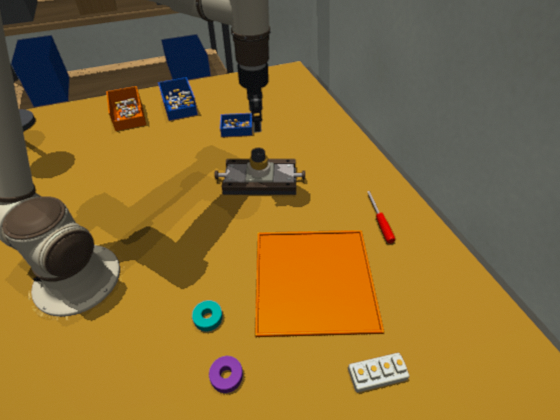

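The stack is complete and stands upright at (259,165) in the side view. The tray is empty, the block, screwdriver and bin look unmoved, and the gripper is clear. I'm handing the job in.

```bash
python3 -c "
from bench import arm
print(arm.job_done())"
```

```text
the job is handed in; nothing more can be done
None
```

The three rings are on the stud in the order asked: white (widest) at the bottom, brass in the middle, dark steel on top. I handed the job in at about 30 s of the 69 s allowed.

- **Seating:** I lowered each ring under grip until it touched what was beneath it. Contact came within 0.2 mm of the expected height each time, and the highest force I read at the end of any move was about 10 N.
- **Last pictures:** The wrist and side views show the stack upright with the stud tip inside the top ring. The tray is empty, and the gripper is open and clear of everything. The block, screwdriver and nut bin look unmoved in the side view; I did not measure them again.
- **What disagreed:**
  - My first rough readings put the stud up to 5 mm off the wrist camera's estimate. An overlay in all three views agreed with the wrist estimate, so I used it.
  - The automatic outline fit failed on the dark ring once it was gripped. I checked that one with a brightened overlay, shifted about 1 mm, and it went on without side contact.

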